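Hold a bisque cup in the dipping tongs over the catch basin

ROBOT

A 6-joint arm with a two-finger parallel gripper is mounted at the origin on the work surface. World frame = base frame: x ahead of the robot, y to its left, z up, the work surface at z = 0. Lengths are in m, angles in rad, forces in N, time in s.
With the tool pointing down it reaches from about 0.325 to 0.9 m from the base axis. Payload 6.1 kg.
Tool frame: the origin (TCP) lies between the finger pads; the fingertips stand ahead of it and the grasp point (between the pads) is the TCP (env.tip_extent is the z of the fingertips in the tool frame, in m); z points along the fingers, y is the line along which they close (so a half turn about z gives the same grasp; the last joint's range is limited). The gripper opens to 85 mm and grips with 20 to 120 N. Pads are 22 mm wide; open, the fingers measure 114 mm over their backs; the gripper's body (76 mm by 85 mm) begins 54 mm behind the grasp point. The pads swing forward as they close: fully open they stand 13 mm farther back than shut.
Start: joints at [-1.311, 0.22, 1.526, -0, 1.395, -0.126], TCP at [0.235, -0.579, 0.25] pointing down, gripper open.
Joint ranges: [-2.98, 2.98], [-0.91, 2.08], [0.09, 2.57], [-1.24, 4.39], [0.2, 2.65], [-2.68, 2.68]. Speed limits (rad/s): [2.57, 2.57, 3.01, 3.14, 3.14, 3.14].

INTERFACE

Orientations are given as a unit quaternion [x, y, z, w].
In Python, from workcell import env gives the robot as it stands. The module is installed in compiled form; this text tells all that it offers.
- The arm moves only by the shell command python3 -m jog 'ROWS' [FORCE]. ROWS is JSON, one flat list of numbers, 5 for each row, row after row: the opening, from -1 (shut) to 1 (fully open), then the shift along the world's x, y, z in units of 50 mm (1.0 is 50 mm), then the turn about the world's z in units of 10 degrees (1.0 is 10 degrees). In form: [fingers, x, y, z, roll, fingers, x, y, z, roll, ...]. A call has 1 to 12 rows; each row shifts and turns the commanded pose from where the row before left it; what a row does not reach is not made up. A row lasts 1/8 s, in which the tool goes at most 62.5 mm and 10.7 degrees, less where a joint would pass 70% of its speed; a pose out of reach is approached as far as the arm can. A call is refused whole if a number of a shift passes 1 or a number of a turn 1, either way. A call with a gripper value outside its range is refused whole. The fingers move at their own pace and stop on an object; FORCE is the grip in N (left out, the last holds). Time passes only in rows, so rows that do not move let the fingers close. It gives the time, the measured TCP pose, the force, the opening and the grip force at its end, in the units of the state.
- env.observe(): the state, without advancing time (a new reading comes with each control period).
- env.get_image(name): name is "side" or "top" or "wrist"; returns a dict with "pixels" (480x640x3 uint8, red, green, blue), "fx", "fy", "cx", "cy" (pixels), "T" (4x4, takes a point from camera to world coordinates). Camera axes: x right, y down, z forward; pixel columns grow to the right and rows downward; lengths in m; the calibration is good to about 2 mm. The wrist camera is an equidistant fisheye: a pixel r from the principal point sees the ray r / f radians off the axis. A picture is of the moment at which its call begins. There is no depth.
- env.hand_in(): hands the job in; it is judged then, once.
The state is a dict: "t": time; "q": joint angles; "dq": joint speeds; "effort": joint torques, N m; "eef_pos": TCP position; "tcp_rot": TCP orientation; "wrist_force": force on the tool from outside, world axes, zero at the start; "moment": the same for the moment, N m; "grip_width": opening from 0.0 (shut) to 1.0 (fully open); "finger_force": force on a finger pad.
Only numpy, scipy, OpenCV 4.12 (cv2) and the standard library are available. Lean on these libraries where they do the work, as an engineer would, in place of code of your own. Each camera call takes 0.05 s, during which the arm holds its last target. There are 200 camera calls.

TASK

Take the dipping tongs from the bench, close their jaws round the small straight-sided cup on the ware board, lift it off and bring it over the middle of the empty catch basin, well clear above its rim, ready for the glaze to be poured. Finish while still holding it there, upright and still, in the tongs: put nothing down. Keep the gripper itself off the cup, because finger marks spoil the glaze, and leave the bowl, the vase and the jar where they stand.

Things in the scene. Friction and masses are not known exactly. Their poses are not given: they have to be found in the camera images.
- tongs: Spring-bow dipping tongs of bright steel strip, 235 mm long, 24 mm high, 0.155 kg, lying on the bench on their side: the two arms open and close level, like tweezers seen from above, and spring open by themselves. Origin midway between the two black rubber handle sleeves, at their underside; x points along the tongs to the jaws, z up. The bow ends at x = -112 mm, the jaws at x = 122 mm.
- tongs_grip (a point): Where to grip: tongs' origin raised 12 mm, axes as the tongs; centre of mass is here. Sleeves 70 mm long (along x), 7 mm thick, 24 mm high. Width over both sleeves: 52 mm open, about 39 mm closed on the cup. Fingers on their outer faces; squeezing closes the tongs. Spring force per sleeve: about 5 N at 46 mm, 11 N at 39 mm; what the grip adds (20 to 40 N is ample) presses on the cup.
- tongs_jaws (a point): Point midway between the jaws, 105 mm ahead (+x) of point tongs_grip at the same height, axes as the tongs. The axis of a cup held in the jaws passes here. The jaws are shallow V plates 35 mm long (x), 22 mm high, this point at half their height; between their nearest edges 65 mm are clear when open, 51 mm with 46 mm over the sleeves; 90 mm over their outsides when open.
- jaw_left (a point): Deepest line of the V of the left (+y) jaw, at mid height; it moves with the left arm. From jaw_left to jaw_right: 78 mm with the tongs sprung open, 65 mm with 46 mm over the sleeves, about 50 mm when closed on the cup, 34 mm at the stop.
- jaw_right (a point): The same for the right (-y) jaw.
- cup: The small straight-sided cup without a handle, unglazed pale bisque, 48 mm outside diameter, 56 mm high, wall 4 mm, about 0.075 kg, open at the top, standing on the ware board. Origin at the centre of its underside, z up.
- ware_board: Plywood ware board on two battens, 150 mm (x) by 360 mm (y), fixed; its top is 20 mm above the bench. Origin at the bench under its middle. The cup, the bowl and the bud vase stand in a row along its y, about 120 mm apart, in any order.
- bowl: Bystander: bisque bowl, 76 mm across the rim, 36 mm high, on the ware board. Origin at the centre of its underside.
- bud_vase: Bystander: bisque bud vase, 60 mm at its belly, narrow neck, 70 mm high, on the ware board. Origin at the centre of its underside.
- slip_jar: Bystander: closed jar of slip with a metal cap, 74 mm across, 105 mm high, on the bench at the far side. Origin at the centre of its underside.
- basin: Empty white round catch basin on the bench, fixed, 232 mm across its rim, 70 mm high, open at the top. Origin at the centre of its underside.
- basin_rim (a point): Centre of the basin's mouth, level with the rim, 70 mm above the bench.
Mind the look-alikes: they are no part of the job. There is more than one size of the tongs; the one meant has the size given above.

How it is judged:
On the way:
1. the cup is lifted off the ware board, upright, in the jaws of the tongs that the gripper holds (z of cup in the frame of ware_board above 0.035 m and angle between cup's own z axis and vertical below 0.35 rad and contact force between tongs and cup above 0.5 N and contact force between the fingers and tongs above 1 N), for 0.2 s.
At the end, for the whole second after the job is handed in: The gripper still holds the tongs and the tongs alone hold the cup, at rest, upright within 0.3 rad, its axis within 45 mm of the basin's centre and its underside at least 20 mm above the rim; neither tongs nor cup rests on the basin (horizontal distance between cup and basin_rim below 0.045 m and z of cup in the frame of basin_rim above 0.02 m and angle between cup's own z axis and vertical below 0.3 rad and linear speed of cup below 0.03 m/s and distance between cup and tongs_jaws below 0.065 m and contact force between tongs and cup above 0.5 N and contact force between the fingers and tongs above 1 N and contact force between the arm and cup below 0.1 N and contact force between tongs and basin below 0.1 N); the arm keeps its last pose, push and grip.
It fails at once if the gripper or arm touches the cup (contact force between any of the fingers, the arm and cup above 0.3 N).
It fails at once if the bowl, the vase or the jar is pushed more than 15 mm from its place (distance of any of bowl, bud_vase, slip_jar from where it was at the start of the episode above 0.015 m).
It also fails if it takes over 48 s, if anything falls off the work surface, if the arm or the gripper's body presses on something with over 40 N, if the wrist force passes 120 N, or if a joint passes its speed limit or range.

## Working session

There is one attempt and no reset: what is moved stays moved. The work goes in short steps, Python scripts to look and compute and a shell command to move; the robot and the scene stay as the last step left them, time stands still between calls to the robot, and variables do not carry over. Pictures are saved under pics/ and viewed, at most 10 in all, crops included, and the job is handed in when it is done.

```bash
mkdir -p pics
cat > h.py <<'E'
import numpy as np, cv2
from workcell import env
def snap(n,f):
    im=env.get_image(n); cv2.imwrite(f'pics/{f}.png',im['pixels'][:,:,::-1]); np.savez(f'pics/{f}.npz',**im); return im
def ray(f,u,v):
    c=np.load(f'pics/{f}.npz'); T=c['T']
    x=(u-c['cx'])/c['fx']; y=(v-c['cy'])/c['fy']
    if f.startswith('wrist'):
        r=np.hypot(x,y); s=np.sin(r)/r if r>1e-9 else 1; d=np.array([x*s,y*s,np.cos(r)])
    else: d=np.array([x,y,1.])
    d=T[:3,:3]@d; return T[:3,3],d/np.linalg.norm(d)
def atz(f,u,v,z):
    o,d=ray(f,u,v); return o+d*(z-o[2])/d[2]
def tri(*obs):
    A=np.zeros((3,3));b=np.zeros(3);R=[ray(*o) for o in obs]
    for o,d in R:
        P=np.eye(3)-np.outer(d,d);A+=P;b+=P@o
    p=np.linalg.solve(A,b); return p,[float(np.linalg.norm((np.eye(3)-np.outer(d,d))@(p-o))) for o,d in R]
E
python3 -c "
from h import *
for n in ['top','side','wrist']:
    im=snap(n,n+'0'); print(n,im['fx'],im['cx'],im['cy'],im['T'].round(3).tolist())
s=env.observe();print(s,env.tip_extent)"
```

```text
top 457.9739903126764 319.7699166331894 232.8639297653129 [[-0.025, -0.991, 0.135, 0.418], [-1.0, 0.023, -0.021, 0.005], [0.017, -0.135, -0.991, 1.085], [0.0, 0.0, 0.0, 1.0]]
side 579.9384146242322 303.987738379736 240.980081349536 [[-0.879, -0.334, 0.341, 0.14], [-0.477, 0.61, -0.632, 0.734], [0.003, -0.718, -0.696, 0.853], [0.0, 0.0, 0.0, 1.0]]
wrist 371.64829954431775 314.3951092918658 236.38926289882247 [[0.377, -0.882, -0.283, 0.307], [-0.926, -0.36, -0.113, -0.548], [-0.002, 0.305, -0.952, 0.373], [0.0, 0.0, 0.0, 1.0]]
{'t': 0.15, 'q': array([-1.31112365e+00,  2.21069178e-01,  1.52736487e+00, -8.11949786e-06,
        1.39468698e+00, -1.26061998e-01]), 'dq': array([ 8.59703756e-05, -3.26611631e-03, -3.39108292e-03, -2.74926005e-04,
       -1.75557765e-03,  7.86285681e-04]), 'effort': array([ 2.55944229e-03, -4.97481644e+01, -3.89903533e+01, -3.64061839e-05,
        7.17116869e-03, -4.63985782e-05]), 'eef_pos': array([ 0.23505185, -0.57863996,  0.24942676]), 'tcp_rot': array([ 9.81458254e-01,  1.91674496e-01, -5.50013923e-05, -7.62216923e-04]), 'wrist_force': array([-0.12741825, -0.25860184,  0.45550882]), 'moment': array([-0.01757621,  0.03959214,  0.01986911]), 'finger_force': 0.0, 'grip_width': 1.0012669403844578} 0.019
```

View pics/top0.png

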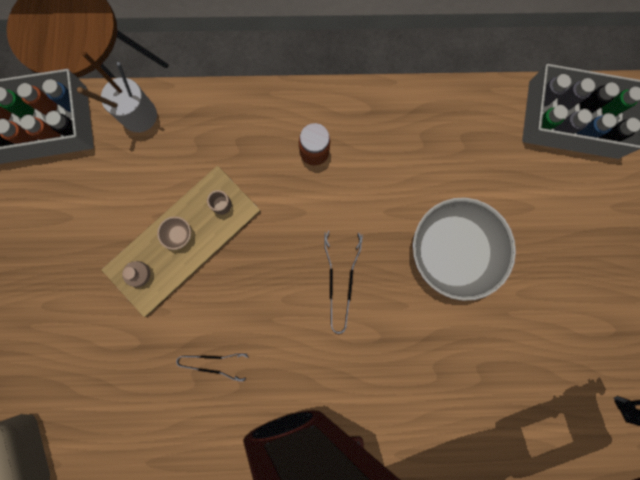

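View pics/side0.png

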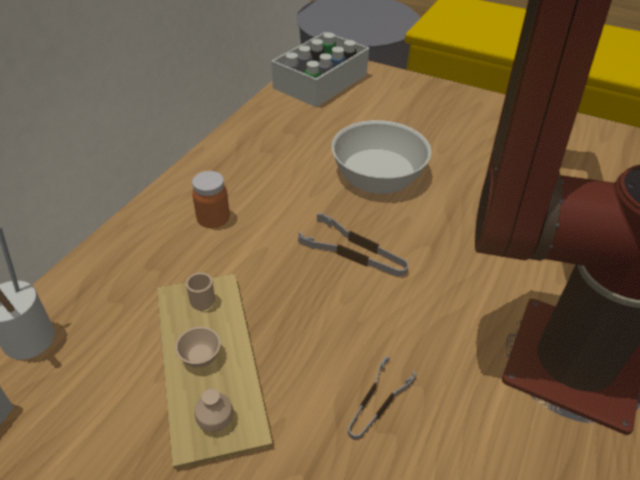

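The top view shows two tongs: one around (340,285), about 100 px long, and one around (212,367), about 67 px long. The cup is at (219,202), the bowl at (175,234), the vase at (135,272), the jar at (315,143) and the basin at (464,249). In the side view the larger tongs are around (355,245) and the cup is at (201,290). I'll enlarge both and measure the lengths.

```bash
python3 -c "
from h import *
t=cv2.imread('pics/top0.png');s=cv2.imread('pics/side0.png')
def c(i,x,y,w,h,k):return cv2.resize(i[y:y+h,x:x+w],(w*k,h*k),interpolation=cv2.INTER_CUBIC)
a=c(t,305,225,80,120,5); b=c(s,290,205,130,80,3); d=c(t,190,180,60,45,4); e=c(s,175,265,50,50,4)
o=np.zeros((600,800,3),np.uint8); o[:600,:400]=a;o[:240,405:795]=b;o[245:425,405:645]=d
o[245:445,600:800]=e
o[245:425,405:600]=d[:,:195]
cv2.imwrite('pics/crop.png',o)
for n,p,q in [('big',(339,334),(343,234)),('small',(179,360),(245,366))]:
    P,Q=atz('top0',*p,.012),atz('top0',*q,.012);print(n,P,Q,np.linalg.norm(P-Q))
"
```

```text
big [ 0.32881476 -0.05559283  0.012     ] [ 0.56025577 -0.07219789  0.012     ] 0.23203592316969698
small [0.28073676 0.30902404 0.012     ] [0.26339859 0.15991702 0.012     ] 0.15011167481471044
```

View pics/crop.png

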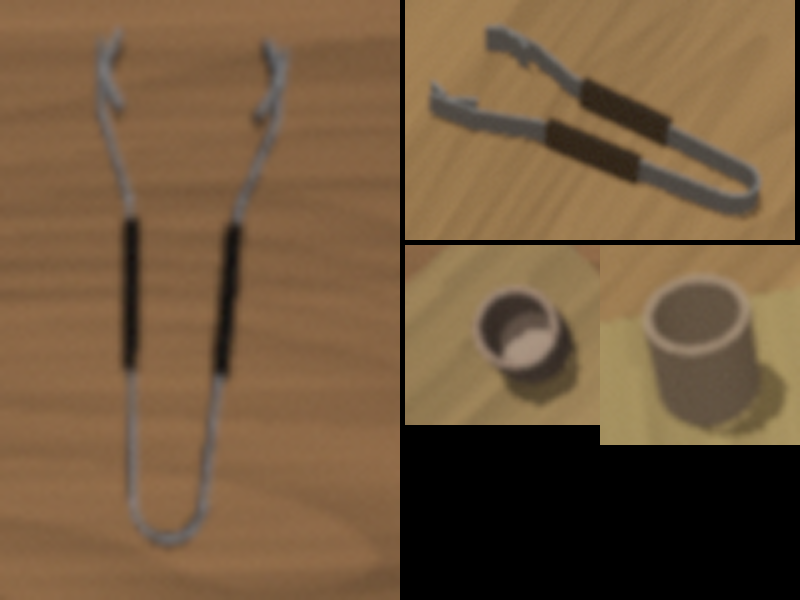

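The larger tongs measure 232 mm against the stated 235 mm, while the smaller pair is only 150 mm. So the larger pair at (340,285) is the one meant. The crop shows its sleeves at about (331.6,284) and (350.8,285), and the bow end at (338.6,333.6). The cup rim is centred at (218,201) in the top view and (199.3,282.3) in the side view. Next I triangulate.

```bash
python3 -c "
from h import *
T=lambda u,v:('top0',305+u/5,225+v/5)
S=lambda u,v:('side0',290+(u-405)/3,205+v/3)
for n,a,b in [('sleeveL',T(132,295),S(594,146)),('sleeveR',T(229,300),S(627,107)),
 ('bow',T(168,543),S(757,190)),('tipR',T(267,42),S(488,38)),('tipL',T(117,32),S(434,90)),
 ('cuprim',('top0',218,201.25),('side0',199.3,282.3)),('basinrim',('top0',464,249.5),('side0',381,157)),
 ('bowl',('top0',175.5,233),('side0',199,346)),('jarcap',('top0',315,134),('side0',208,182))]:
    p,e=tri(a,b);print(n,p.round(4),np.round(e,4))
L,R=atz(*T(132,295),.022),atz(*T(229,300),.022);B=atz(*T(168,543),.022);J=(atz(*T(107,70),.022)+atz(*T(274,80),.022))/2
M=(L+R)/2;print('mid',M,np.linalg.norm(L-R));
for d in (M-B,J-M,J-B,np.array([-(R-L)[1],(R-L)[0],0])):print(np.linalg.norm(d),np.degrees(np.arctan2(d[1],d[0])))
print('cup atz.076',atz('top0',218,201.25,.076),'bowl',atz('top0',175.5,233,.056),'basin',atz('top0',464,249.5,.07))
"
```

```text
sleeveL [ 0.444  -0.0409  0.0173] [0.0008 0.0008]
sleeveR [ 0.4403 -0.0859  0.0175] [0.0005 0.0005]
bow [ 0.3316 -0.0538  0.0193] [0.0013 0.0013]
tipR [ 0.5609 -0.1087  0.0118] [0.0001 0.0001]
tipL [ 0.5666 -0.0377  0.0164] [0. 0.]
cuprim [0.6336 0.2107 0.075 ] [0.0015 0.0015]
basinrim [ 0.5155 -0.3488  0.0367] [0.0011 0.0011]
bowl [0.5666 0.3109 0.0499] [0.0005 0.0005]
jarcap [ 0.7739 -0.0116  0.0975] [0.0027 0.0027]
mid [ 0.44144792 -0.06333155  0.022     ] 0.044879969007842135
0.11126199148120376 -4.736444230607989
0.10362775495050616 -4.395011754732805
0.21488879376432574 -4.571792926030888
0.044879969007842135 -4.34703055961908
cup atz.076 [0.63201202 0.20974874 0.076     ] bowl [0.56532864 0.30891452 0.056     ] basin [ 0.51142985 -0.3379221   0.07      ]
```

```bash
python3 -m jog '[1,0.344,0.86,0,-0.222,1,0.344,0.86,0,-0.222,1,0.344,0.86,0,-0.222,1,0.344,0.86,0,-0.222,1,0.344,0.86,0,-0.222,1,0.344,0.86,0,-0.222,1,0.344,0.86,0,-0.222,1,0.344,0.86,0,-0.222,1,0.344,0.86,0,-0.222,1,0.344,0.86,0,-0.222,1,0.344,0.86,0,-0.222,1,0.344,0.86,0,-0.222]' 20; python3 -m jog '[1,0,0,-0.7,0,1,0,0,-0.7,0,1,0,0,-0.6,0,1,0,0,0,0]'; python3 -c "
from h import *
snap('wrist','wrist1')
i=cv2.imread('pics/wrist1.png');cv2.imwrite('pics/w1.png',cv2.resize(i,(800,600)))"
```

```text
t: 1.65
eef_pos: [0.4418, -0.0615, 0.2502]
tcp_rot: [0.999, -0.04, 0.0, 0.0]
wrist_force: [0.6, -0.8, 1.2]
grip_width: 1.002
finger_force: 0.0
t: 2.15
eef_pos: [0.4394, -0.0623, 0.1479]
tcp_rot: [0.999, -0.039, -0.003, -0.001]
wrist_force: [0.2, -0.3, 0.8]
grip_width: 0.999
finger_force: 0.0
```

View pics/w1.png

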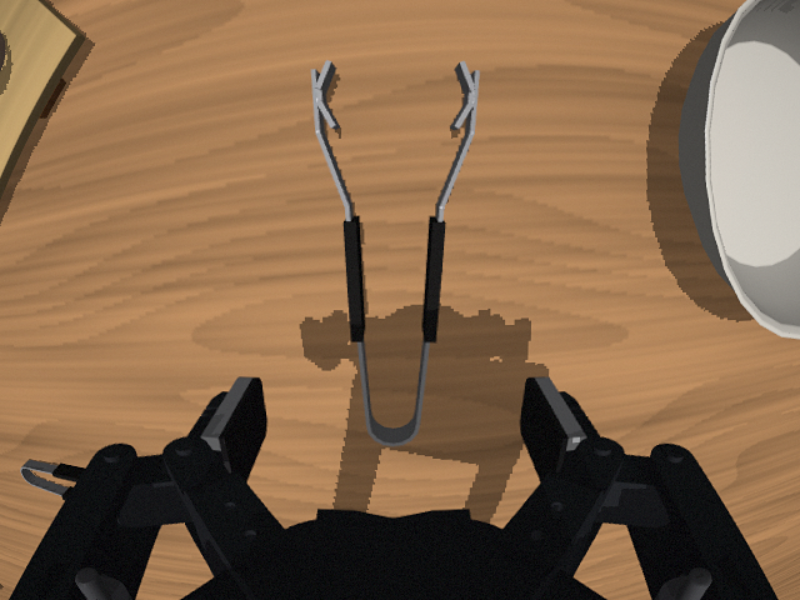

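The wrist view shows the tongs centred between the fingers, with sleeve top ends at (351,217) and (437,217) and bottom ends at (357,340) and (430,340).

```bash
python3 -c "
from h import *
k=1.25;p=lambda u,v:atz('wrist1',u/k,v/k,.024)
a,b,c,d=p(351,218),p(437,218),p(357,333),p(430,333);m=(a+b+c+d)/4;x=(a+b-c-d)/2
print(m,np.linalg.norm(x),np.degrees(np.arctan2(x[1],x[0])),np.linalg.norm(a-b),np.linalg.norm(c-d))
q,e=tri(('wrist1',354/k,275/k),('top0',305+132/5,225+295/5));print(q,e)
s=env.observe();print(s['eef_pos'])
j=(p(318,97)+p(474,97))/2;print('jaw',j,j-m)"
```

```text
[ 0.44748907 -0.06143151  0.024     ] 0.06657209815645365 -4.683226455625364 0.04618918967385019 0.042157273358504735
[ 0.44459262 -0.03961879  0.00573145] [0.0023017416900660633, 0.0023017416900660984]
[ 0.44079389 -0.06279602  0.14972744]
jaw [ 0.54602192 -0.07031232  0.024     ] [ 0.09853284 -0.00888082  0.        ]
```

```bash
python3 -m jog '[1,0.08,0,-0.6,0,1,0,0,-0.6,0,1,0,0,-0.6,0,1,0,0,-0.4,0,1,0,0,-0.2,0,1,0,0,-0.12,0,1,0,0,0,0]' 20; python3 -m jog '[0.3,0,0,0,0,0.2,0,0,0,0,0.1,0,0,0,0,0.1,0,0,0,0,0.1,0,0,0,0,0.1,0,0,0,0]' 20;  python3 -m jog '[0.08,0,0,-0.03,0,0.08,0,0,0,0,0.08,0,0,0,0]' 20; python3 -c "
from h import *
snap('wrist','wrist2')
i=cv2.imread('pics/wrist2.png');cv2.imwrite('pics/w2.png',cv2.resize(i,(800,600)))"
```

```text
t: 3.08
eef_pos: [0.4462, -0.0633, 0.0249]
tcp_rot: [0.999, -0.04, 0.0, 0.0]
wrist_force: [-0.2, -1.0, 0.0]
grip_width: 0.999
finger_force: 0.0
t: 3.82
eef_pos: [0.4464, -0.0633, 0.0253]
tcp_rot: [0.999, -0.04, 0.001, 0.0]
wrist_force: [-1.2, 0.3, 5.2]
grip_width: 0.551
finger_force: 6.3
t: 4.2
eef_pos: [0.4469, -0.0634, 0.0242]
tcp_rot: [0.999, -0.04, 0.001, 0.0]
wrist_force: [-0.8, 0.8, 8.6]
grip_width: 0.542
finger_force: 7.5
```

View pics/w2.png

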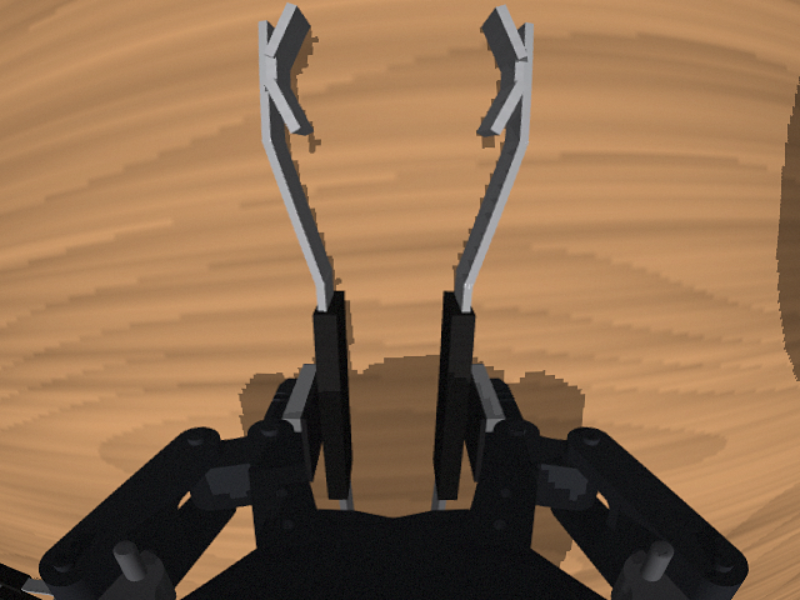

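The sleeves are between the pads with the jaws level and symmetric. Next I lift, turn and move to hover short of the cup.

```bash
python3 -c "
from h import *
k=1.25;p=lambda u,v:atz('wrist2',u/k,v/k,.022)
print(p(270,70),p(522,70),(p(270,70)+p(522,70))/2)"
python3 -m jog '[0.06,0,0,0.05,0,0.06,0,0,0.2,0,0.06,0,0,0.4,0,0.06,0,0,0.6,0,0.06,0,0,0.6,0,0.06,0,0,0.6,0,0.06,0,0,0.4,0,0.06,0,0,0.1,0,0.06,0,0,0,0]' 20
python3 -m jog '[0.06,0.1,0.2,0,0.2,0.06,0.2,0.4,0,0.4,0.06,0.2,0.5,0,0.45,0.06,0.2,0.5,0,0.45,0.06,0.2,0.5,0,0.45,0.06,0.25,0.5,0,0.45,0.06,0.25,0.5,0,0.45,0.06,0.25,0.5,0,0.45,0.06,0.2,0.4,0,0.35,0.06,0.1,0.2,0,0.2,0.06,0.09,0.12,0,0,0.06,0,0,0,0]' 20
python3 -c "
from h import *
snap('wrist','wrist3');snap('top','top3');snap('side','side3');print(env.observe()['eef_pos'])
i=cv2.imread('pics/wrist3.png');cv2.imwrite('pics/w3.png',cv2.resize(i,(800,600)))"
```

```text
[ 0.5506379 -0.0363366  0.022    ] [ 0.5454367  -0.10462565  0.022     ] [ 0.5480373  -0.07048113  0.022     ]
t: 5.38
eef_pos: [0.4454, -0.063, 0.1701]
tcp_rot: [0.999, -0.04, -0.0, -0.0]
wrist_force: [0.2, 0.9, -2.1]
grip_width: 0.531
finger_force: 5.7
t: 6.88
eef_pos: [0.5477, 0.1528, 0.1702]
tcp_rot: [0.956, 0.292, -0.0, 0.0]
wrist_force: [1.1, -0.9, -2.1]
grip_width: 0.532
finger_force: 5.7
[0.54745307 0.15234089 0.17031805]
```

View pics/w3.png

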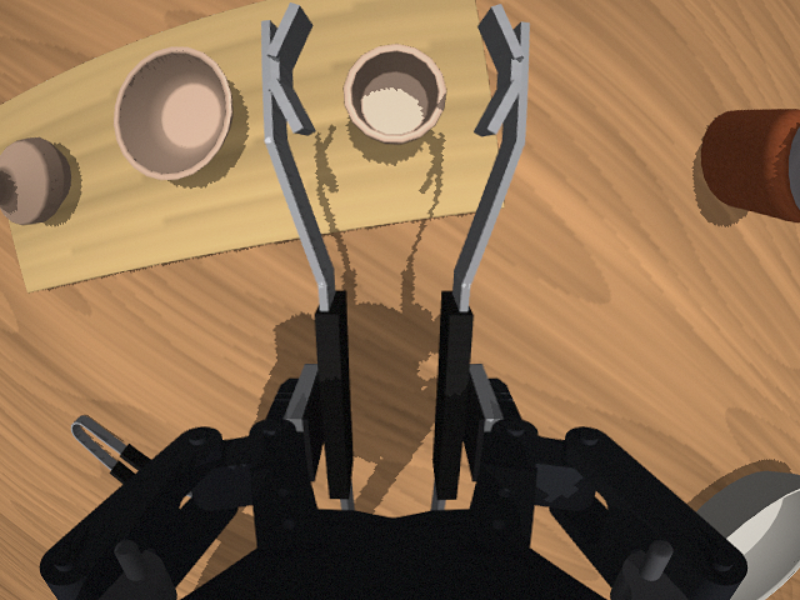

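The tongs are held level. The V grooves show at (270,70) and (523,70), and the cup rim is centred at about (396,94).

```bash
python3 -c "
from h import *
k=1.25;p=lambda u,v,z:atz('wrist3',u/k,v/k,z)
J=(p(270,70,.1695)+p(523,70,.1695))/2;print('J',J)
e=env.observe()['eef_pos'];print('J-e',J-e,np.linalg.norm((J-e)[:2]))
print('cup wrist',p(396,94,.076))
print(tri(('wrist3',396/k,94/k),('top0',218,201.25),('side0',199.3,282.3)))
print(tri(('wrist3',396/k,94/k),('side0',199.3,282.3)))
C=tri(('wrist3',396/k,94/k),('top0',218,201.25),('side0',199.3,282.3))[0];print('shift units',(C-J)/.05)
"
```

```text
J [0.63212927 0.21061526 0.1695    ]
J-e [ 0.0846762   0.05827437 -0.00081805] 0.1027908621740318
cup wrist [0.63526566 0.21227815 0.076     ]
(array([0.63422072, 0.21122884, 0.07497005]), [0.0015938795481216864, 0.002270115061385054, 0.0008450045989896425])
(array([0.63487459, 0.21199917, 0.07614985]), [0.0004582672430208885, 0.00045826724302080313])
shift units [ 0.04182906  0.01227158 -1.89059899]
```

```bash
python3 -m jog '[0.06,0.05,0.02,-0.2,0,0.06,0,0,-0.4,0,0.06,0,0,-0.4,0,0.06,0,0,-0.3,0,0.06,0,0,-0.2,0,0.06,0,0,-0.2,0,0.06,0,0,-0.2,0,0.06,0,0,-0.15,0,0.06,0,0,-0.1,0,0.06,0,0,0,0]' 20
python3 -c "
from h import *
snap('wrist','wrist4')
i=cv2.imread('pics/wrist4.png');cv2.imwrite('pics/w4.png',cv2.resize(i[0:300,120:520],(800,600)))"
```

```text
t: 8.28
eef_pos: [0.5499, 0.1539, 0.0625]
tcp_rot: [0.956, 0.292, -0.0, -0.0]
wrist_force: [0.3, -0.5, -2.2]
grip_width: 0.526
finger_force: 5.7
```

View pics/w4.png

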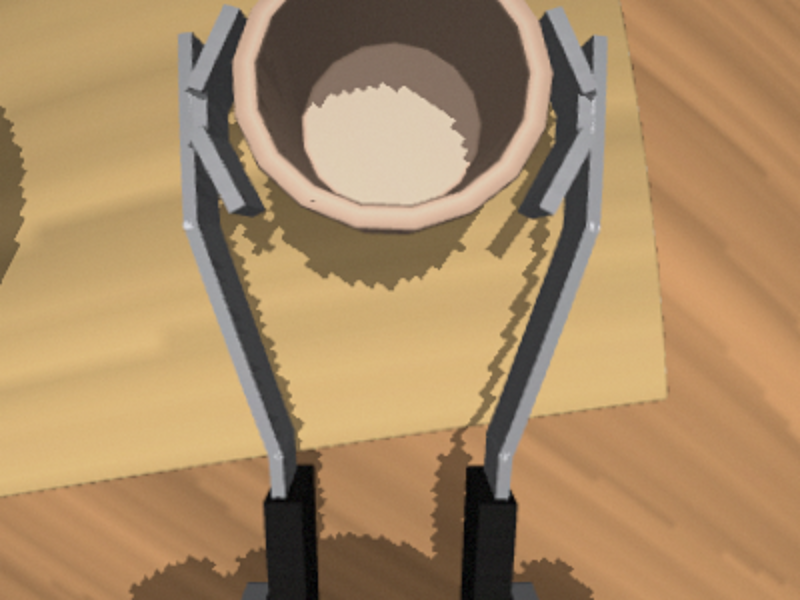

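The cup sits between the jaws untouched, with its rim centred on the V grooves, so I close on it.

```bash
python3 -m jog '[-0.05,0,0,0,0,-0.15,0,0,0,0,-0.25,0,0,0,0,-1,0,0,0,0,-1,0,0,0,0,-1,0,0,0,0]' 40
python3 -m jog '[-1,0,0,0.05,0,-1,0,0,0.1,0,-1,0,0,0.2,0,-1,0,0,0.3,0,-1,0,0,0.3,0,-1,0,0,0,0]' 40
python3 -c "
from h import *
snap('wrist','wrist5');snap('side','side5')
i=cv2.imread('pics/wrist5.png')[0:300,120:520];s=cv2.imread('pics/side5.png')[180:480,100:420]
o=np.hstack([cv2.resize(i,(400,300)),cv2.resize(s,(400,375))[:300]]);cv2.imwrite('pics/w5.png',o)"
```

```text
t: 9.07
eef_pos: [0.5503, 0.154, 0.0629]
tcp_rot: [0.956, 0.292, 0.0, 0.0]
wrist_force: [0.6, 1.0, -1.0]
grip_width: 0.439
finger_force: 40.2
t: 9.82
eef_pos: [0.5517, 0.1542, 0.1128]
tcp_rot: [0.956, 0.292, 0.002, 0.0]
wrist_force: [0.7, 0.8, -3.1]
grip_width: 0.443
finger_force: 40.4
```

View pics/w5.png

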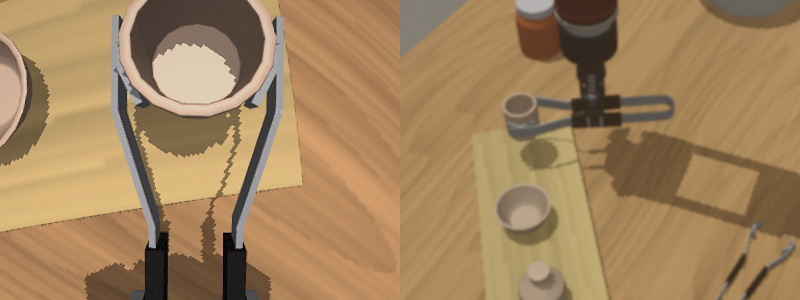

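The cup is lifted off the board, upright in the jaws. Next I raise it further and carry it to the basin gently.

```bash
python3 -m jog '[-1,0,0,0.2,0,-1,0,0,0.3,0,-1,0,0,0.4,0,-1,0,0,0.4,0,-1,0,0,0.3,0,-1,-0.03,-0.1,0.1,-0.05,-1,-0.08,-0.2,0,-0.15,-1,-0.1,-0.3,0,-0.2,-1,-0.12,-0.4,0,-0.25,-1,-0.12,-0.4,0,-0.25,-1,-0.12,-0.4,0,-0.25,-1,-0.12,-0.4,0,-0.25]' 40
python3 -m jog '[-1,-0.12,-0.4,0,-0.25,-1,-0.12,-0.4,0,-0.25,-1,-0.12,-0.4,0,-0.25,-1,-0.12,-0.4,0,-0.25,-1,-0.12,-0.4,0,-0.25,-1,-0.12,-0.4,0,-0.25,-1,-0.12,-0.4,0,-0.25,-1,-0.12,-0.4,0,-0.25,-1,-0.12,-0.4,0,-0.25,-1,-0.12,-0.4,0,-0.25,-1,-0.12,-0.4,0,-0.25,-1,-0.12,-0.4,0,-0.25]'
python3 -m jog '[-1,-0.12,-0.4,0,-0.25,-1,-0.12,-0.4,0,-0.25,-1,-0.1,-0.4,0,-0.25,-1,-0.1,-0.3,0,-0.15,-1,-0.05,-0.2,0,-0.1,-1,-0.03,-0.1,0,0,-1,0,0,0,0,-1,0,0,0,0,-1,0,0,0,0]'
python3 -c "
from h import *
snap('top','top6');snap('side','side6')
i=cv2.imread('pics/top6.png')[130:370,330:570];s=cv2.imread('pics/side6.png')[40:280,240:560]
print(env.observe()['eef_pos'])
o=np.hstack([cv2.resize(i,(400,400)),cv2.resize(s,(400,300),dst=None) if 0 else cv2.resize(s,(400,400))]);cv2.imwrite('pics/w6.png',o)"
```

```text
t: 11.42
eef_pos: [0.5149, 0.0422, 0.1951]
tcp_rot: [0.985, 0.171, -0.0, 0.0]
wrist_force: [-0.4, -0.4, -2.3]
grip_width: 0.443
finger_force: 40.4
t: 12.92
eef_pos: [0.4425, -0.1975, 0.1952]
tcp_rot: [0.996, -0.089, -0.0, 0.0]
wrist_force: [0.0, -0.8, -1.8]
grip_width: 0.44
finger_force: 40.4
t: 14.05
eef_pos: [0.4178, -0.2856, 0.1953]
tcp_rot: [0.985, -0.174, -0.0, -0.0]
wrist_force: [0.4, -0.2, -2.3]
grip_width: 0.443
finger_force: 40.5
[ 0.41773559 -0.28574991  0.19533378]
```

View pics/w6.png

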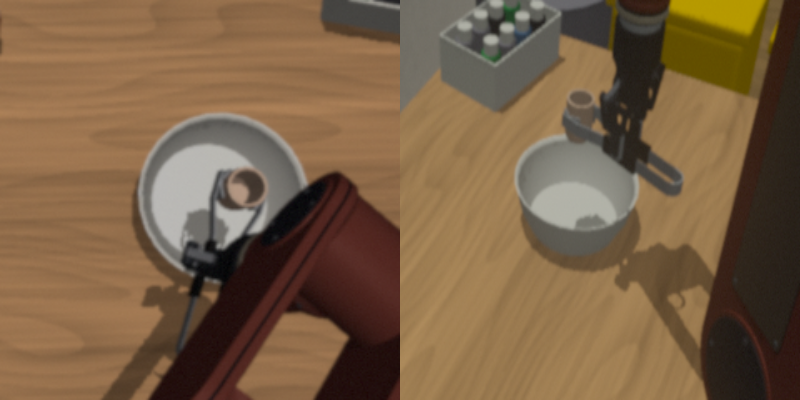

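The cup is upright in the jaws, high over the basin. Its rim is at crop (243,187) in the top view and (580,101) in the side view. I'll check the centring.

```bash
python3 -c "
from h import *
c,e=tri(('top6',475.8,242.2),('side6',384,100.6));b,f=tri(('top6',463.8,248.8),('side6',380.8,147))
print(c,e,b,f,atz('top6',463.8,248.8,.07),(b-c)/.05)"
python3 -m jog '[-1,-0.03,-0.1,0,0,-1,-0.05,-0.2,0,0,-1,0,-0.05,0,0,-1,0,0,0,0,-1,0,0,0,0,-1,0,0,0,0]'
```

```text
[ 0.51291934 -0.31596386  0.20580051] [0.0002585954542585501, 0.0002585954542586565] [ 0.51396053 -0.33580931  0.07374879] [0.0013915238298583769, 0.0013915238298583383] [ 0.51301197 -0.33757881  0.07      ] [ 0.02082375 -0.39690906 -2.64103429]
t: 14.9
eef_pos: [0.4136, -0.3034, 0.1953]
tcp_rot: [0.985, -0.174, -0.0, -0.0]
wrist_force: [0.7, -0.1, -2.5]
grip_width: 0.445
finger_force: 40.5
```

```bash
python3 -c "
from workcell import env
print(env.hand_in())"
```

```text
the job is handed in; nothing more can be done
None
```

I handed the job in at about 15 s of the 48 s allowed, with the tongs holding the cup upright and still about 5 mm from the basin's centre and about 80 mm above its rim; no verdict came back.

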